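# Open the swing-arm sole press: park its spring plunger and swing the beam clear

### The job

Open the sole press: lift the plunger's black wing knob against its spring, twist it clockwise and let it drop fully into its rest notch, so that it stays up by itself; feel for the notch, and do not force the plunger against its stops. Then swing the freed beam gently by its wooden handle, to the robot's left, all the way round to its stop. Leave the plunger parked, and the shoe last under the press and everything else on the bench where they are.

Things in the scene. Friction and masses are not known exactly. Their poses are not given: they have to be found in the camera images.
- press: Grey bench press for shoe soles, bolted down. Origin: foot of its round column's axis, at bench level; x points away from the robot's side, z up. Flat base 30 mm high, 170 mm wide (y), reaching to x = -240. The beam turns on the column: 50 mm wide, 235 mm long from the axis, top at z = 195; a nut on the axis is 218 high.
- beam (a joint): Angle of the beam about the column (rad). 0: shut, along the press's -x over the bed, locked by the plunger's pin in a notch (0.02 rad of play). Grows clockwise seen from above, to the robot's left, up to a stop at 1.35. Stiff hinge, about 0.3 N m; stays where it is left.
- handle (a point): On the axis of the beam's upright round wooden handle, 215 mm from the column's axis, at z = 235 mm. The handle is 18 to 22 mm thick, stands from z = 195 to 250, fixed on the beam. Next to it on the beam, 145 mm from the column's axis, is a black handwheel 66 mm across, its top at z = 217.
- sleeve: Steel sleeve of the spring plunger with its rest collar, on the beam, 64 mm from the column's axis. Origin: on the plunger's vertical axis at the beam's top (z = 195 mm). A slot across it guides the plunger's cross key. The collar, 40 mm across, has a flat land 30 mm above the origin with the rest notch in it, and two raised stops, 36 mm above the origin.
- knob: The plunger with its black wing knob. Origin: on its axis, level with the sleeve's origin when it is down; moves and turns with it. z up, y along the wing. At twist 0 the wing lies across the beam. A 4 mm square cross key goes through its shaft; more than 25 N between it and sleeve or collar (the spring alone gives 11) would damage it.
- knob_grip (a point): Centre of the wing, 56 mm above the knob's origin: an upright slab 12 mm thick (x: grasp across this), 46 mm long (y), 24 mm high (12 mm below to 12 mm above this point). With the plunger down, 8 mm are free between the wing's underside and the collar's raised stops: keep fingertips above those.
- pull (a joint): Lift of the plunger (m). 0: down, locked; its spring pushes down with 6 N at 0, 11 N at 0.012. From 0.012 the cross key clears the collar's land and can turn; a hard stop ends the lift at 0.014. Let go, it stays at 0.008 in the rest notch, at 0.012 if only on the land, at 0.004 or less if not lifted enough.
- twist (a joint): Turn of the plunger (rad), clockwise from above positive; 0 over the slot, at the start. The rest notch lies anywhere from 0.82 to 1.48, to be felt: turned to 0.80, the lifted key can be let down (on the land, or already in the notch); turned on, it drops 4 mm by the spring into the notch, which has 0.04 of play either way. Past it is a raised stop. The other way is blocked.
- work_last: Grey plastic shoe last with its rubber outsole, standing sole up on the rubber bed under the beam, across it; loose, 236 mm long, top at about z = 130 mm. Origin: centre of its underside.
- cement: Closed metal jar, 68 mm across, 85 mm high. Origin: centre of its underside.
- hammer: Hammer lying on the bench. Origin: under its middle.
- spare_last: Wooden shoe last standing sole up on the bench, 236 mm long, 82 mm high. Origin: centre of its underside.
- awl: Awl with a wooden handle lying on the bench, 140 mm long. Origin: under its middle.
- glue_brush: Brush lying on the bench. Origin: under its middle.

How it is judged:
On the way, in this order (a step that is already met when the one before it is completed fails the run):
1. the plunger rests in its rest notch, let go by the fingers, the beam not yet swung (value of joint pull between 0.0065 and 0.0097 m and value of joint twist above 0.7 rad and contact force between the fingers and knob below 0.3 N and value of joint beam below 0.15 rad), for 0.2 s.
2. the beam is swung round to its stop, the plunger still parked (value of joint pull between 0.0065 and 0.0097 m and value of joint twist above 0.7 rad and value of joint beam above 1.27 rad), for 0.2 s.
At the end, for the whole second after the job is handed in: The plunger is parked in its rest notch (lift 6.5 to 9.7 mm, twisted more than 0.7 rad), the beam is at rest within 0.08 rad of its open stop (angle above 1.27 rad), and the shoe last under the press is within 20 mm of where it was (all of step 2 and velocity of joint beam below 0.05 rad/s and distance of work_last from where it was at the start of the episode below 0.02 m); the robot touches nothing.
It fails at once if the plunger is forced against its stops: more than 25 N between plunger and sleeve (contact force between knob and sleeve above 25 N).
It fails at once if the beam is slammed: faster than 1.5 rad/s (velocity of joint beam above 1.5 rad/s).
It fails at once if the shoe last under the press is shifted by more than 20 mm (distance of work_last from where it was at the start of the episode above 0.02 m).
It fails at once if another thing on the bench is shifted by more than 30 mm (distance of any of cement, hammer, spare_last, awl, glue_brush from where it was at the start of the episode above 0.03 m).
It also fails if it takes over 72 s, if anything falls off the work surface, if the arm or the gripper's body presses on something with over 40 N, if the wrist force passes 120 N, or if a joint passes its speed limit or range.

### The arm

A 6-joint arm with a two-finger parallel gripper is mounted at the origin on the work surface. World frame = base frame: x ahead of the robot, y to its left, z up, the work surface at z = 0. Lengths are in m, angles in rad, forces in N, time in s.
With the tool pointing down it reaches from about 0.375 to 0.9 m from the base axis. Payload 3.1 kg.
Tool frame: the origin (TCP) lies on the centre line of the jaws, within the pads' length; the fingertips stand robot.finger_overhang ahead of it and the grasp point (between the pads) lies 2 mm behind it (robot.finger_overhang is the distance from the TCP to the fingertips, in m); z points along the fingers, y is the direction in which the jaws open and shut (so a half turn about z gives the same grasp; the last joint's range is limited). The gripper opens to 87 mm and grips with 3 to 60 N. Pads are 19 mm wide; open, the fingers measure 117 mm over their backs; the gripper's body (75 mm by 190 mm) begins 51 mm behind the grasp point.
Start: joints at [-1.452, 0.527, 1.433, -0, 1.181, -0.178], TCP at [0.183, -0.597, 0.209] pointing down, gripper open.
Joint ranges: [-3.08, 3.08], [-0.75, 2.2], [0.22, 2.44], [-1.43, 4.57], [0, 2.65], [-2.85, 2.85]. Speed limits (rad/s): [2.79, 2.79, 3.14, 3.14, 3.14, 3.14].

### API

Orientations are given as a unit quaternion [x, y, z, w].
In Python, from rig import robot gives the robot as it stands. The module is installed in compiled form; this text tells all that it offers.
- The arm moves only by the tool step_arm, never from a script. Its arguments are lists of equal length, an entry for each row: "slide": the shift along the tool's x, y, z in mm, a list of three; "twist": the turn about the tool's z in degrees. A call has 1 to 20 rows; each row shifts and turns the commanded pose from where the row before left it, along the tool's axes as they then stand; what a row does not reach is not made up. A row lasts 1/12 s, in which the tool goes at most 41.7 mm and 7.16 degrees, less where a joint would pass 70% of its speed; a pose out of reach is approached as far as the arm can. A call is refused whole if a number of a shift passes 41.7 or a number of a turn 7.16, either way. A call with a gripper value outside its range is refused whole. "jaw" is the finger opening in mm, from 0 to 87, set as the call begins (left out, the last holds). The fingers move at their own pace and stop on an object; "force" is the grip in N (left out, the last holds). Time passes only in rows, so rows that do not move let the fingers close. It gives the time, the measured TCP pose, the force and the opening at its end, in the units of the state.
- robot.get_obs(): the state, without advancing time (a new reading comes with each control period).
- robot.camera(name): name is "scene" or "top" or "wrist"; returns a dict with "color" (480x640x3 uint8, blue, green, red), "depth" (480x640 float32, m along the optical axis (not along the pixel's ray), 0 where there is no reading), "camera_matrix" (3x3 intrinsics, pixels), "origin" and "orientation" of the camera in the world. Camera axes: x right, y down, z forward; pixel columns grow to the right and rows downward; lengths in m; the calibration is good to about 2 mm. The wrist camera is an equidistant fisheye: a pixel r from the principal point sees the ray r / f radians off the axis. A picture is of the moment at which its call begins.
- robot.hand_in(): hands the job in, once; it reports no verdict.
The state is a dict: "time": time; "q": joint angles; "joint_velocities": joint speeds; "joint_torque": joint torques, N m; "position": TCP position; "tool_rot": TCP orientation; "ft_force": force on the tool from outside, world axes, zero at the start; "moment": the same for the moment, N m; "grip_width": finger opening in m.
Only numpy, scipy, OpenCV 4.12 (cv2) and the standard library are available. Lean on these libraries where they do the work, as an engineer would, in place of code of your own. Each camera call takes 0.05 s, during which the arm holds its last target.

## Working session

There is one attempt and no reset: what is moved stays moved. The work goes in short steps, Python scripts to look and compute and a tool call to move; the robot and the scene stay as the last step left them, time stands still between calls to the robot, and variables do not carry over. Pictures are saved under pics/ and viewed, and the job is handed in when it is done.

Besides the shell and the picture viewer there is one more tool, called after "Emit:" in YAML: its name, and indented under it one key for each argument. step_arm: Moves the arm, as the interface text tells. Its arguments: {"type":"object","properties":{"slide":{"type":"array","items":{"type":"array","items":{"type":"number"}}},"twist":{"type":"array","items":{"type":"number"}},"jaw":{"type":"number"},"force":{"type":"number"}},"required":["slide","twist"]}

```bash
ls; mkdir -p pics; python3 - <<'E'
from rig import robot
import cv2,numpy as np
np.set_printoptions(precision=4,suppress=True)
print(robot.get_obs(), robot.finger_overhang)
for n in ("scene","top","wrist"):
    c=robot.camera(n); cv2.imwrite(f"pics/{n}0.png",c["color"]); np.savez(f"{n}0.npz",**c)
    print(n,c["camera_matrix"],c["origin"],c["orientation"])
E
```

```text
pics
{'time': 0.0, 'q': array([-1.4515,  0.5284,  1.4339, -0.    ,  1.1814, -0.1785]), 'joint_velocities': array([-0.0001, -0.0002, -0.0008,  0.0004,  0.0002,  0.0004]), 'joint_torque': array([ -0.0005, -44.0047, -17.6594,   0.0634,   0.0582,  -0.0002]), 'position': array([ 0.1833, -0.5967,  0.2081]), 'tool_rot': array([ 0.9889,  0.1484,  0.    , -0.0011]), 'ft_force': array([0.6373, 0.4983, 0.3471]), 'moment': array([ 0.0129, -0.0193,  0.0046]), 'grip_width': 0.08696433436897123} 0.017
scene [[479.953    0.     321.713 ]
 [  0.     479.953  240.8801]
 [  0.       0.       1.    ]] [1.2473 0.5304 1.047 ] [ 0.4233  0.8224 -0.3358 -0.1779]
top [[559.1211   0.     319.2107]
 [  0.     559.1211 242.5062]
 [  0.       0.       1.    ]] [0.3954 0.0376 1.508 ] [ 0.713  -0.6985  0.0438 -0.0421]
wrist [[371.6483   0.     315.6169]
 [  0.     371.6483 239.8654]
 [  0.       0.       1.    ]] [ 0.2607 -0.5747  0.3837] [ 0.7955 -0.588  -0.0881  0.1171]
```

View pics/top0.png

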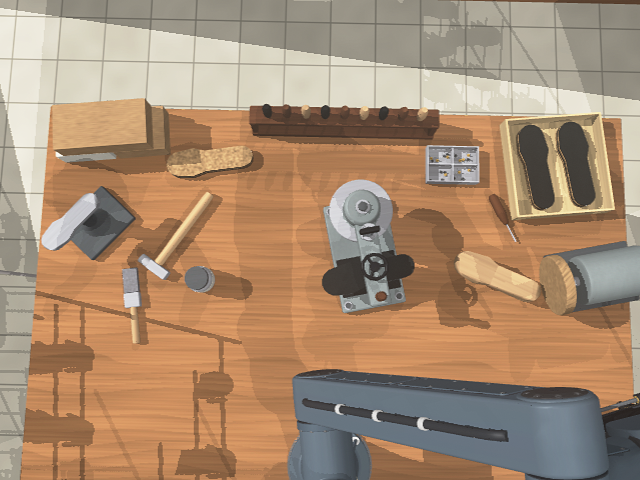

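View pics/scene0.png

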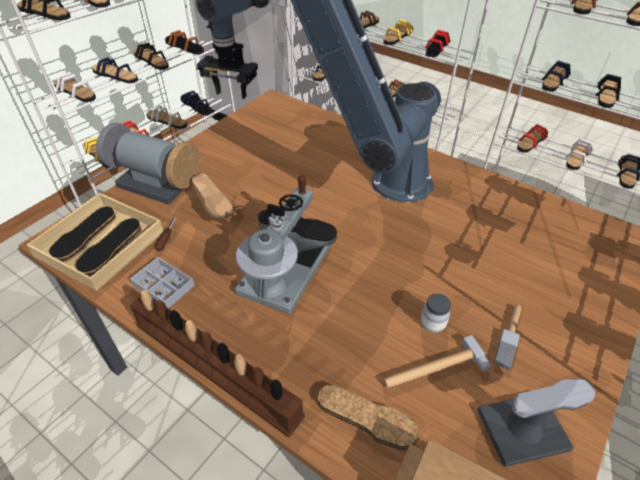

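The top view shows the press, with its column nut at about (362,206), the knob wing near (370,231), the handwheel at (375,266) and the handle at (381,296). I'll zoom in for detail.

```bash
cat > h.py <<'E'
import numpy as np,cv2
from scipy.spatial.transform import Rotation as R
def ray(c,u,v):
    K=c["camera_matrix"]; d=np.array([(u-K[0,2])/K[0,0],(v-K[1,2])/K[1,1],1.]); return R.from_quat(c["orientation"]).apply(d)
def onz(c,u,v,z):
    d=ray(c,u,v); o=c["origin"]; return o+d*(z-o[2])/d[2]
def proj(c,p):
    q=R.from_quat(c["orientation"]).inv().apply(np.asarray(p)-c["origin"]); K=c["camera_matrix"]; return K[0,0]*q[0]/q[2]+K[0,2],K[1,1]*q[1]/q[2]+K[1,2]
def projf(c,p):
    q=R.from_quat(c["orientation"]).inv().apply(np.asarray(p)-c["origin"]); K=c["camera_matrix"]
    r=np.hypot(q[0],q[1]); t=np.arctan2(r,q[2]); return K[0,0]*t*q[0]/r+K[0,2],K[0,0]*t*q[1]/r+K[1,2]
def rayf(c,u,v):
    K=c["camera_matrix"]; x=(u-K[0,2])/K[0,0]; y=(v-K[1,2])/K[1,1]; t=np.hypot(x,y)
    d=np.array([np.sin(t)*x/t,np.sin(t)*y/t,np.cos(t)]); return R.from_quat(c["orientation"]).apply(d)
def onzf(c,u,v,z):
    d=rayf(c,u,v); o=c["origin"]; return o+d*(z-o[2])/d[2]
E
python3 - <<'E'
import cv2,numpy as np
from h import *
t=np.load("top0.npz"); s=np.load("scene0.npz")
cv2.imwrite("pics/topz.png",cv2.resize(t["color"][170:320,310:430],None,fx=5,fy=4*1.25,interpolation=cv2.INTER_CUBIC)[:600*2][:750].copy()[:600] )
cv2.imwrite("pics/scz.png",cv2.resize(s["color"][165:315,225:345],None,fx=4,fy=4,interpolation=cv2.INTER_CUBIC))
for n,u,v,z in (("nut",362.5,206,.218),("handle",381,296,.25),("wing",370,231,.263),("wheel",375,266,.217)): print(n,onz(t,u,v,z))
E
```

```text
nut [ 0.64123578 -0.0635754   0.218     ]
handle [ 0.43114732 -0.10478644  0.25      ]
wing [ 0.57589835 -0.07754647  0.263     ]
wheel [ 0.50096989 -0.09414616  0.217     ]
```

View pics/topz.png

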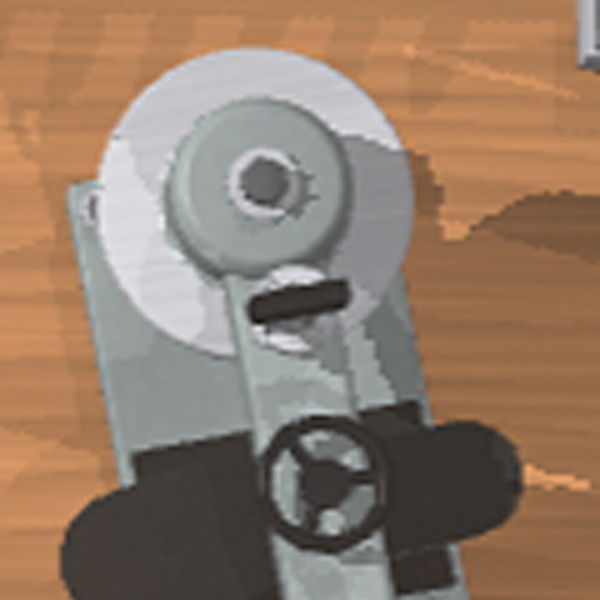

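View pics/scz.png

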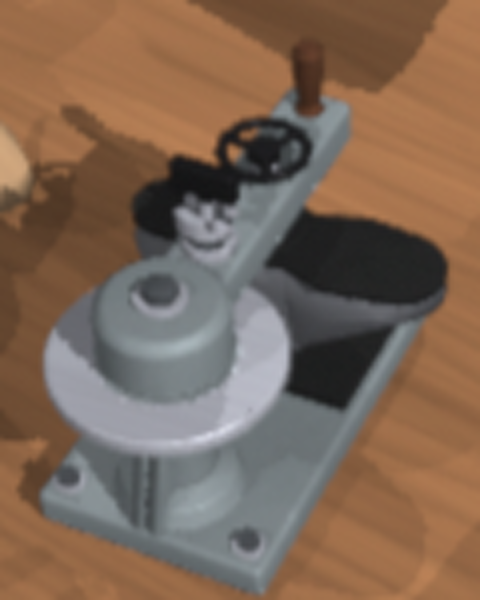

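Emit:
step_arm:
  slide:
    - [0,0,-38]
    - [0,0,-38]
    - [0,0,-38]
    - [0,0,-38]
    - [29.4,-21.2,0]
    - [29.4,-21.2,0]
    - [29.4,-21.2,0]
    - [29.4,-21.2,0]
    - [29.4,-21.2,0]
    - [29.4,-21.2,0]
    - [29.4,-21.2,0]
    - [29.4,-21.2,0]
    - [29.4,-21.2,0]
    - [29.4,-21.2,0]
  twist: [0,0,0,0,0,0,0,0,0,0,0,0,0,0]
  jaw: 40
  force: 12

```text
time: 1.32
position: [0.4028, -0.3067, 0.3609]
tool_rot: [0.989, 0.148, -0.0, -0.0]
ft_force: [0.5, -0.4, -0.6]
grip_width: 0.0402
```

Emit:
step_arm:
  slide:
    - [29.4,-21.2,0]
    - [29.4,-21.2,0]
    - [29.4,-21.2,0]
    - [29.4,-21.2,0]
    - [29.4,-21.2,0]
    - [29.4,-21.2,0]
    - [29.4,-21.2,0]
    - [29.4,-21.2,0]
    - [0,0,0]
    - [0,0,0]
  twist: [-7,-7,-7,-7,-7,-7,-7,-7,-7,-7]

```text
time: 2.15
position: [0.4623, -0.0341, 0.361]
tool_rot: [0.721, 0.692, -0.0, -0.0]
ft_force: [1.0, -0.5, 0.6]
grip_width: 0.04
```

Emit:
step_arm:
  slide:
    - [-9.3,29.4,0]
    - [-9.3,29.4,0]
    - [-9.3,29.4,0]
    - [-9.3,29.4,0]
    - [0,0,0]
    - [0,0,0]
    - [0,0,0]
  twist: [0,0,0,0,-6.7,-6.7,0]

```text
time: 2.73
position: [0.5789, -0.0799, 0.36]
tool_rot: [0.639, 0.769, -0.0, -0.001]
ft_force: [-0.4, -0.8, -0.3]
grip_width: 0.0399
```

```bash
cat > snap.py <<'E'
import sys
from rig import robot
import cv2,numpy as np
for n in sys.argv[2:]:
    c=robot.camera(n); cv2.imwrite(f"pics/{n}{sys.argv[1]}.png",c["color"]); np.savez(f"{n}{sys.argv[1]}.npz",**c)
o=robot.get_obs(); print(o["time"],o["position"].round(4),o["tool_rot"].round(4),o["ft_force"].round(2),o["q"].round(3),o["grip_width"])
E
python3 snap.py 1 wrist top
```

```text
2.8333 [ 0.5785 -0.0796  0.3606] [ 6.409e-01  7.677e-01 -2.000e-04 -4.000e-04] [ 0.55 -0.59  0.49] [-0.328  0.336  1.327  0.     1.48  -0.508] 0.03984644578445509
```

View pics/wrist1.png

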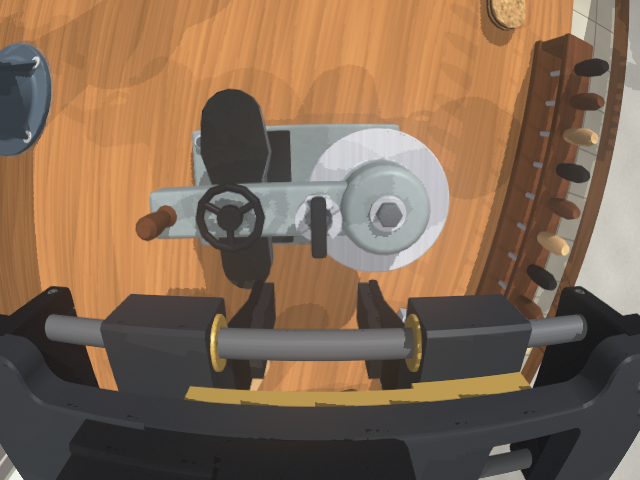

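```bash
python3 - <<'E'
from h import *
np.set_printoptions(precision=4,suppress=True)
c=np.load("wrist1.npz"); t=np.load("top1.npz")
im=c["color"]; cv2.imwrite("pics/wz.png",cv2.resize(im[160:290,130:450],None,fx=2.5,fy=2.5,interpolation=cv2.INTER_CUBIC))
m=(im.max(2)<75).astype(np.uint8); m[:, :300]=0; m[:,332:]=0; m[:190]=0;m[262:]=0
ys,xs=np.nonzero(m); print(len(xs),xs.min(),xs.max(),ys.min(),ys.max())
d=c["depth"]
# depth-based: camera-dist points
P=[]
for y,x in zip(ys,xs):
    r=rayf(c,x,y); z=R.from_quat(c["orientation"]).apply([0,0,1]); P.append(c["origin"]+r*d[y,x]/(r@z))
P=np.array(P); P=P[(P[:,2]>.2)]; print(np.percentile(P[:,2],[5,50,95,99]))
T=P[P[:,2]>.257]; print(len(T)); rect=cv2.minAreaRect((T[:,:2]*1000).astype(np.float32)); print(rect, T.mean(0))
for n,u,v,z in (("nut",390,214,.218),("wheel",230,216,.217)): print(n,onzf(c,u,v,z))
E
```

```text
866 311 326 197 257
[0.2569 0.2625 0.2637 0.2642]
822
((575.5128173828125, -49.71881866455078), (10.769889831542969, 96.96821594238281), 10.923690795898438) [ 0.5804 -0.0741  0.2634]
nut [ 0.643  -0.0612  0.218 ]
wheel [ 0.5031 -0.0892  0.217 ]
```

View pics/wz.png

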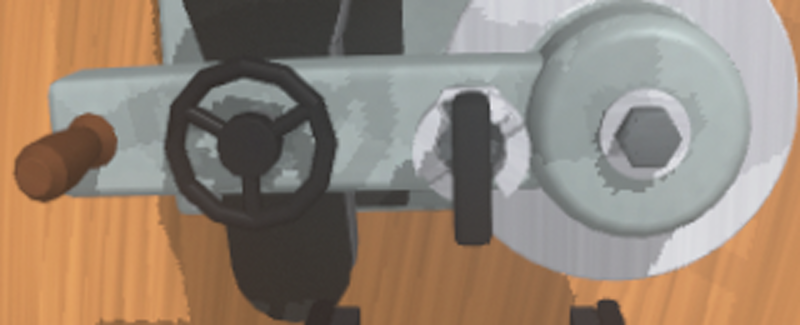

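```bash
python3 - <<'E'
from h import *
np.set_printoptions(precision=4,suppress=True)
for f,bx,pj in (("wrist1.npz",(300,332,190,262),1),):
    c=np.load(f); im=c["color"]; d=c["depth"]
    m=(im.max(2)<75)
    Z=R.from_quat(c["orientation"]).apply([0,0,1]); P=[]
    for y in range(190,262):
        for x in range(300,332):
            if m[y,x]:
                r=rayf(c,x,y); P.append(c["origin"]+r*d[y,x]/(r@Z))
    P=np.array(P); T=P[(P[:,2]>.261)&(P[:,2]<.2655)]
    T=T[np.hypot(*(T[:,:2]-np.median(T[:,:2],0)).T)<.03]
    print(len(T),np.median(T,0),T.mean(0),cv2.minAreaRect((T[:,:2]*1000).astype(np.float32)))
t=np.load("top0.npz"); im=t["color"]
m=(im.max(2)<70).astype(np.uint8); m[:224]=0;m[238:]=0;m[:,:355]=0;m[:,385:]=0
for y in range(222,240): print(''.join('#' if m[y,x] else '.' for x in range(355,385)))
cn,_=cv2.findContours(m,0,2)
for k in cn: print(cv2.contourArea(k),cv2.minAreaRect(k))
k=max(cn,key=cv2.contourArea); (u,v),_,_=cv2.minAreaRect(k); print(onz(t,u,v,.262))
E
```

```text
755 [ 0.5807 -0.075   0.2626] [ 0.5807 -0.075   0.2626] ((580.5157470703125, -75.52483367919922), (10.6594877243042, 44.39474868774414), 10.928337097167969)
..............................
..............................
..............................
..............................
...................#####......
............############......
.........################.....
......###################.....
.....###################......
.....###################......
.....###############..........
.....##########...............
......####....................
..............................
..............................
..............................
..............................
..............................
96.0 ((369.3461608886719, 229.73077392578125), (6.275716304779053, 19.611614227294922), 78.69007110595703)
[ 0.5789 -0.0761  0.262 ]
```

Emit:
step_arm:
  slide:
    - [3.6,2.2,0]
    - [0,0,30]
    - [0,0,30]
    - [0,0,25]
    - [0,0,0]
  twist: [-0.7,0,0,0,0]

```text
time: 3.25
position: [0.5765, -0.0742, 0.271]
tool_rot: [0.635, 0.772, -0.002, -0.005]
ft_force: [-0.5, 0.4, -0.3]
grip_width: 0.0402
```

```bash
python3 snap.py 2 wrist
```

```text
3.3 [ 0.5783 -0.0748  0.2738] [ 0.6352  0.7723 -0.0011 -0.003 ] [0.69 0.08 0.29] [-0.32   0.406  1.456  0.     1.286 -0.514] 0.040006059082565396
```

View pics/wrist2.png

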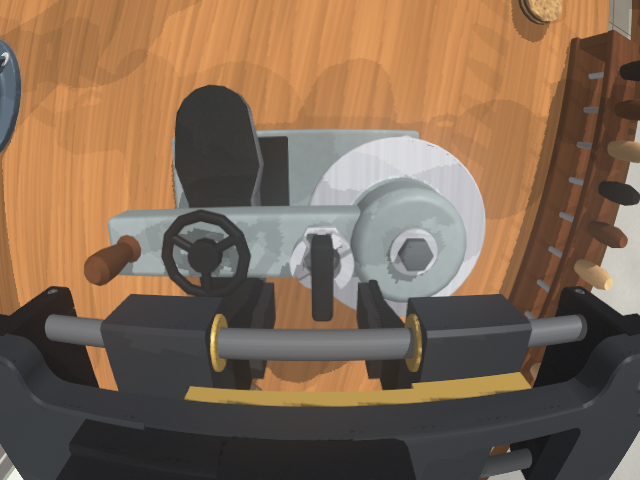

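Emit:
step_arm:
  slide:
    - [0,0,10]
    - [0,0,9]
    - [0,0,0]
    - [0,0,0]
  twist: [0,0,0,0]

```text
time: 3.63
position: [0.5805, -0.0758, 0.2575]
tool_rot: [0.635, 0.772, 0.0, 0.0]
ft_force: [0.8, -0.3, -0.2]
grip_width: 0.0401
```

Emit:
step_arm:
  slide:
    - [0,0,0]
    - [0,0,0]
    - [0,0,0]
    - [0,0,0]
    - [0,0,0]
    - [0,0,0]
    - [0,0,0]
    - [0,0,0]
  twist: [0,0,0,0,0,0,0,0]
  jaw: 6
  force: 4

```text
time: 4.3
position: [0.5804, -0.0758, 0.257]
tool_rot: [0.635, 0.773, -0.0, 0.0]
ft_force: [-0.6, -1.0, -0.5]
grip_width: 0.0067
```

```bash
python3 snap.py 3 wrist
```

```text
4.35 [ 0.5803 -0.0758  0.257 ] [ 6.350e-01  7.725e-01 -0.000e+00 -1.000e-04] [-0.38  0.33  0.19] [-0.321  0.422  1.478  0.     1.242 -0.516] 0.006605784004200536
```

View pics/wrist3.png

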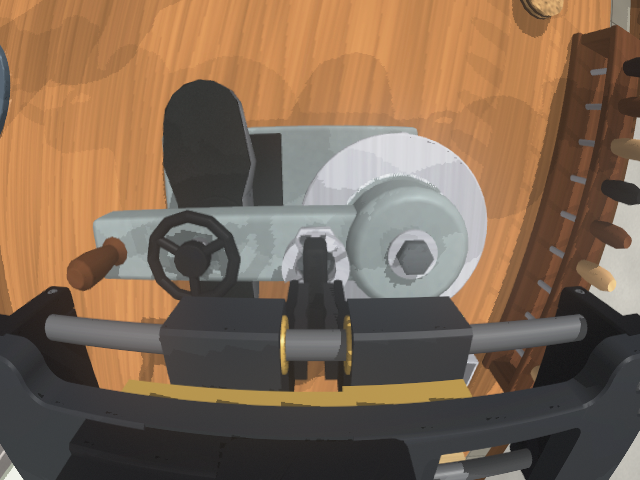

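```bash
python3 - <<'E'
from h import *
np.set_printoptions(precision=4,suppress=True)
c=np.load("wrist3.npz"); im=c["color"].copy()
o=np.array([.5803,-.0758,.257]); q=R.from_quat([.635,.7725,0,0])
z=cv2.resize(im[210:390,250:390],None,fx=4,fy=4,interpolation=cv2.INTER_CUBIC)[:600]
for p,col in ((o,(0,0,255)),(o+[0,0,-.017],(0,255,0)),(q.apply([.0095,0,.017])+o,(255,0,0)),(q.apply([-.0095,0,.017])+o,(255,255,0))):
    u,v=projf(c,p); print(u,v); cv2.circle(z,(int((u-250)*4),int((v-210)*4)),4,col,-1)
cv2.imwrite("pics/w3z.png",z)
d=c["depth"]; Z=R.from_quat(c["orientation"]).apply([0,0,1])
for y in range(230,312,6):
    r=rayf(c,315,y); print(y,d[y,315],c["origin"]+r*d[y,315]/(r@Z))
E
```

```text
314.37121302790877 287.3308808353053
314.4449864228309 274.8849791878148
314.4217998561084 258.92160901426985
314.4688160602313 290.30585510189456
230 0.0 [0.5656 0.0017 0.4326]
236 0.22478023 [ 0.5775 -0.0602  0.2168]
242 0.19065256 [ 0.5763 -0.0537  0.2505]
248 0.18160957 [ 0.5763 -0.0538  0.26  ]
254 0.17977023 [ 0.5767 -0.056   0.2626]
260 0.18107346 [ 0.5774 -0.0591  0.2622]
266 0.18113723 [ 0.5779 -0.0619  0.263 ]
272 0.18262376 [ 0.5786 -0.0652  0.2624]
278 0.1827754 [ 0.5791 -0.0681  0.2632]
284 0.1841276 [ 0.5798 -0.0714  0.2628]
290 0.18401778 [ 0.5803 -0.0742  0.2638]
296 0.1861454 [ 0.5811 -0.0779  0.2627]
302 0.18734469 [ 0.5817 -0.0814  0.2625]
308 0.18917969 [ 0.5825 -0.0851  0.2618]
```

View pics/w3z.png

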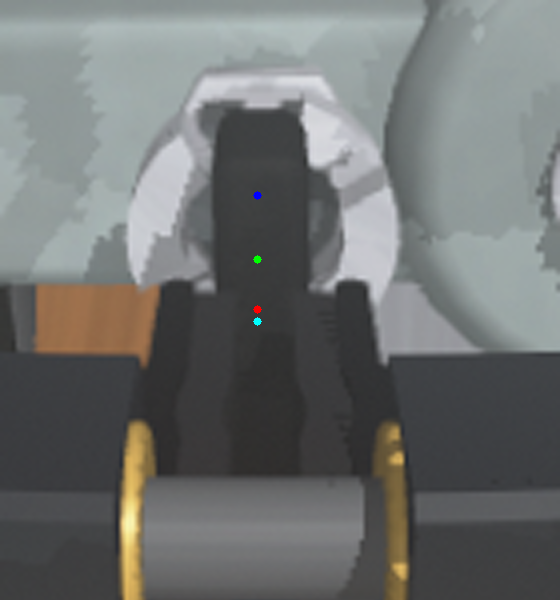

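```bash
python3 - <<'E'
from h import *
np.set_printoptions(precision=4,suppress=True)
c=np.load("wrist3.npz")
q=R.from_quat([.635,.7725,0,0]); o=np.array([.5803,-.0758,.257])
d=c["depth"]; Z=R.from_quat(c["orientation"]).apply([0,0,1])
for y in (276,280,284,288,292,296,300,306,312):
    out=[]
    for x in (292,295,300,304,310,316,325,330,335,338,341):
        r=rayf(c,x,y); p=q.inv().apply(c["origin"]+r*d[y,x]/(r@Z)-o)*1000; out.append("%d,%d,%d"%tuple(p.round()))
    print(y,out)
E
```

```text
276 ['-5,-13,27', '-5,-11,26', '-8,-9,35', '8,-5,-4', '8,-2,-5', '9,1,-6', '9,5,-6', '-7,9,33', '-5,12,27', '-5,14,27', '-4,16,26']
280 ['10,-11,-14', '9,-9,-13', '-9,-9,31', '6,-5,-4', '6,-2,-5', '7,1,-6', '6,5,-5', '-8,9,28', '10,10,-13', '10,11,-13', '-7,16,26']
284 ['10,-10,-19', '10,-9,-19', '8,-7,-15', '9,-5,-15', '4,-2,-6', '4,1,-6', '9,5,-16', '9,7,-15', '11,9,-20', '10,11,-19', '10,12,-19']
288 ['10,-10,-23', '10,-9,-23', '8,-7,-19', '8,-5,-19', '2,-2,-5', '3,1,-7', '8,5,-20', '8,7,-19', '10,9,-23', '9,11,-22', '10,12,-22']
292 ['10,-10,-27', '79,1,-176', '9,-6,-25', '9,-5,-24', '0,-2,-6', '0,1,-6', '9,5,-24', '9,7,-25', '10,9,-28', '11,10,-28', '10,12,-28']
296 ['10,-10,-31', '10,-8,-32', '9,-6,-29', '9,-4,-28', '-2,-2,-6', '-2,1,-6', '9,5,-29', '9,7,-29', '10,9,-32', '10,10,-31', '10,11,-32']
300 ['10,-9,-35', '10,-8,-35', '8,-6,-32', '9,-4,-33', '-5,-2,-5', '-4,1,-6', '9,5,-33', '9,7,-32', '9,9,-34', '10,10,-35', '10,11,-35']
306 ['10,-9,-40', '8,-8,-37', '9,-6,-38', '8,-4,-38', '-8,-2,-6', '-8,1,-5', '8,5,-37', '8,7,-37', '9,9,-39', '10,10,-40', '10,11,-41']
312 ['10,-9,-47', '8,-8,-43', '8,-6,-43', '9,-4,-44', '-11,-2,-6', '-11,1,-6', '6,5,-38', '8,6,-43', '8,8,-43', '9,10,-44', '10,11,-47']
```

```bash
python3 snap.py 3 scene; python3 - <<'E'
from h import *
c=np.load("scene3.npz"); print(proj(c,[.58,-.0757,.257]), proj(c,[.58,-.0757,.240]), proj(c,[.58,-.0757,.263]))
im=c["color"]; cv2.imwrite("pics/s3z.png",cv2.resize(im[150:270,220:350],None,fx=5,fy=5,interpolation=cv2.INTER_CUBIC))
E
```

```text
4.4 [ 0.5803 -0.0758  0.257 ] [ 0.635   0.7725 -0.     -0.    ] [-0.34  0.18  0.12] [-0.321  0.422  1.478  0.     1.242 -0.516] 0.006800246067369771
(np.float64(275.2992795722956), np.float64(207.937819180647)) (np.float64(275.7094064326211), np.float64(213.0395824058047)) (np.float64(275.15253272523046), np.float64(206.11236530237528))
```

View pics/s3z.png

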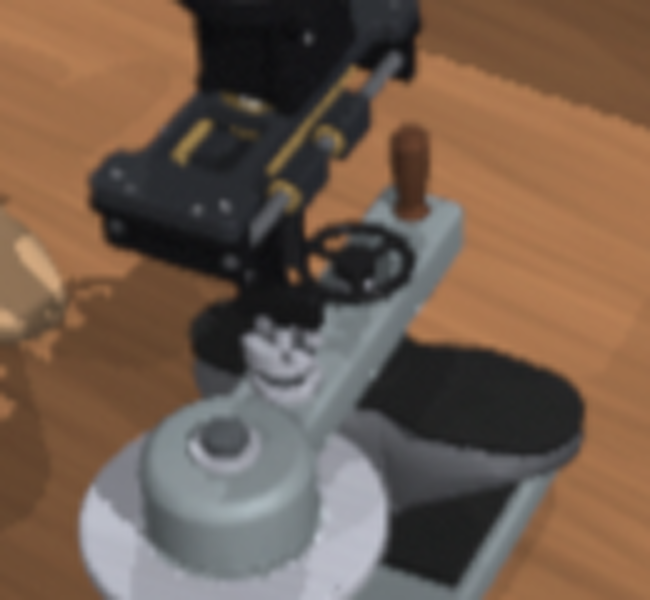

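```bash
python3 - <<'E'
from h import *
q=R.from_quat([.635,.7725,0,0]); o=np.array([.5803,-.0758,.257])
c=np.load("wrist3.npz"); d=c["depth"]; Z=R.from_quat(c["orientation"]).apply([0,0,1])
print(q.inv().apply(c["origin"]-o), (q.inv()*R.from_quat(c["orientation"])).as_euler('xyz',True))
for x in (200,250,298,335,400,440):
    out=[]
    for y in range(282,420,10):
        r=rayf(c,x,y); p=q.inv().apply(c["origin"]+r*d[y,x]/(r@Z)-o)*1000; out.append("%d,%d,%d"%tuple(p.round()))
    print(x,out)
c=np.load("wrist0.npz"); from scipy.spatial.transform import Rotation
q=R.from_quat([0.9889,0.1484,0,-.0011]); o=np.array([0.1833,-0.5967,0.2081])
print(q.inv().apply(c["origin"]-o), (q.inv()*R.from_quat(c["orientation"])).as_euler('xyz',True))
E
```

```text
[ 0.07891547  0.00054367 -0.17559281] [-1.68827262e+01  3.98681399e-02  9.00162368e+01]
200 ['-54,-106,128', '-25,-77,45', '37,-29,-93', '37,-28,-97', '37,-26,-102', '37,-25,-107', '34,-25,-107', '31,-26,-107', '29,-26,-108', '25,-27,-107', '23,-27,-107', '22,-26,-111', '24,-25,-116', '23,-24,-118']
250 ['-53,-58,128', '-62,-59,127', '37,-16,-91', '37,-15,-96', '37,-14,-102', '36,-14,-105', '35,-14,-107', '32,-14,-106', '30,-14,-108', '26,-14,-107', '24,-15,-108', '23,-14,-110', '23,-14,-114', '24,-13,-118']
298 ['-11,-10,32', '9,-7,-24', '8,-7,-33', '8,-6,-43', '9,-6,-52', '32,-4,-98', '30,-4,-99', '29,-4,-102', '-2,-6,-63', '-7,-6,-63', '-269,-25,257', '23,-3,-109', '23,-3,-113', '25,-3,-119']
335 ['10,10,-17', '10,9,-28', '8,9,-34', '8,8,-43', '9,8,-53', '32,5,-97', '30,5,-100', '29,5,-101', '-3,8,-62', '-8,8,-62', '-269,29,257', '23,5,-109', '22,5,-113', '24,5,-117']
400 ['-20,58,52', '-27,58,52', '37,22,-92', '37,21,-97', '36,20,-101', '38,19,-108', '34,20,-106', '32,19,-107', '29,20,-107', '26,20,-107', '24,20,-108', '22,20,-110', '22,19,-113', '25,18,-119']
440 ['-21,87,52', '-29,88,53', '37,33,-92', '37,31,-98', '36,30,-101', '36,29,-106', '34,29,-107', '32,29,-108', '28,30,-107', '26,30,-108', '23,30,-108', '22,29,-111', '25,27,-117', '24,27,-120']
[ 0.0805234   0.00133221 -0.17561518] [-1.68722183e+01 -1.43942888e-02  9.00249502e+01]
```

The image depth and the 6.6 mm jaw reading agree: the fingertips are about 13 mm above the reported TCP, not 17 mm below it, so they closed above the wing. The gripper body is offset by the same roughly 31 mm. I'll trust the observed geometry, reopen, descend part way and check.

Emit:
step_arm:
  slide:
    - [0,0,0]
    - [0,0,0]
    - [0,0,0]
    - [0,0,0]
    - [0,0,8]
    - [0,0,8]
    - [0,0,0]
    - [0,0,0]
  twist: [0,0,0,0,0,0,0,0]
  jaw: 36

```text
time: 5.07
position: [0.5796, -0.0756, 0.2399]
tool_rot: [0.635, 0.773, -0.0, -0.001]
ft_force: [-0.0, -0.1, 0.2]
grip_width: 0.0358
```

```bash
python3 snap.py 4 wrist; cat > tips.py <<'E'
import sys
from h import *
from rig import robot
c=np.load(sys.argv[1]); ob=robot.get_obs(); q=R.from_quat(ob["tool_rot"]); o=ob["position"]
d=c["depth"]; Z=R.from_quat(c["orientation"]).apply([0,0,1])
U=np.array([[x,y] for y in range(230,330) for x in range(240,400)])
P=[]
for x,y in U:
    r=rayf(c,x,y); P.append(q.inv().apply(c["origin"]+r*d[y,x]/(r@Z)-o)*1000)
P=np.array(P)
W=P@np.eye(3)
f=(P[:,0]>7)&(P[:,0]<12.5)&(np.abs(P[:,1])<45)&(P[:,2]>-45)&(P[:,2]<25)
im=c["color"][U[:,1],U[:,0]].max(1)<75
f&=im
for s in (-1,1):
    g=f&(P[:,1]*s>3); 
    if g.any(): print(s,g.sum(),"z max pct",np.percentile(P[g,2],[90,97,100]),"y",np.percentile(P[g,1],[2,98]), "row",U[g,1].min())
E
python3 tips.py wrist4.npz
```

```text
5.1167 [ 0.58   -0.0757  0.2404] [ 6.350e-01  7.725e-01 -2.000e-04 -6.000e-04] [ 0.55  0.43 -1.06] [-0.321  0.439  1.499  0.     1.205 -0.515] 0.035479544212798884
-1 774 z max pct [-18.58042769 -15.52919527 -12.68161337] y [-27.06248627  -3.65286143] row 280
1 764 z max pct [-18.39471138 -15.4898527  -11.84043781] y [ 3.54617051 27.02485725] row 280
```

View pics/wrist4.png

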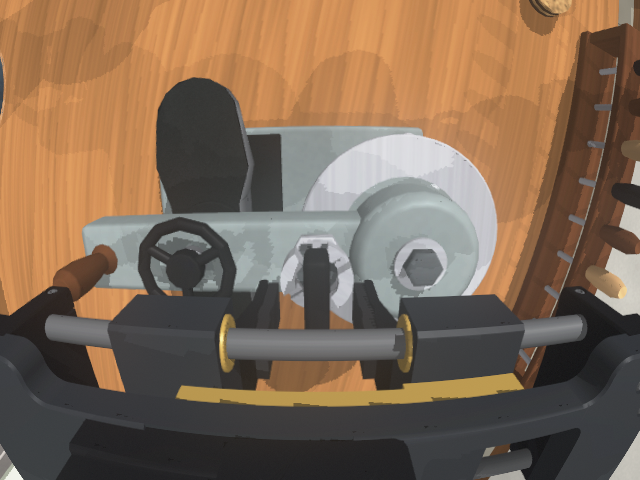

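Emit:
step_arm:
  slide:
    - [0,0,5]
    - [0,0,5]
    - [0,0,3]
    - [0,0,0]
    - [0,0,0]
  twist: [0,0,0,0,0]

```text
time: 5.53
position: [0.5801, -0.0757, 0.2277]
tool_rot: [0.635, 0.773, -0.0, -0.0]
ft_force: [-0.4, 0.2, 0.4]
grip_width: 0.0359
```

Emit:
step_arm:
  slide:
    - [0,0,0]
    - [0,0,0]
    - [0,0,0]
    - [0,0,0]
    - [0,0,0]
    - [0,0,0]
  twist: [0,0,0,0,0,0]
  jaw: 6
  force: 5

```text
time: 6.03
position: [0.5801, -0.0758, 0.2282]
tool_rot: [0.635, 0.773, -0.0, -0.0]
ft_force: [0.6, 0.1, -0.1]
grip_width: 0.0118
```

```bash
python3 snap.py 5 wrist; python3 tips.py wrist5.npz
```

```text
6.0833 [ 0.5801 -0.0758  0.2282] [ 6.350e-01  7.726e-01 -2.000e-04 -1.000e-04] [-1.65 -0.61  1.76] [-0.321  0.452  1.514 -0.     1.176 -0.516] 0.011894706282259563
-1 710 z max pct [-18.64867189 -15.60702813 -13.47321346] y [-14.62575772  -3.43871664] row 281
1 740 z max pct [-18.47508975 -15.07884747  17.2920477 ] y [ 3.71363375 15.67270608] row 254
```

View pics/wrist5.png

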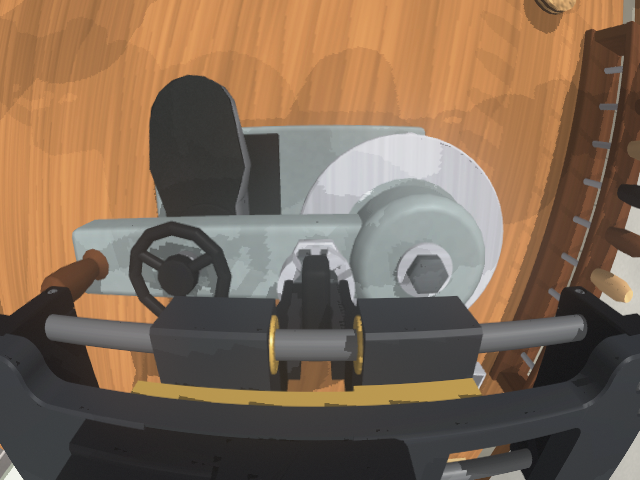

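Emit:
step_arm:
  slide:
    - [0,0,0]
    - [0,0,0]
    - [0,0,-2]
    - [0,0,-2]
    - [0,0,-2]
    - [0,0,0]
    - [0,0,0]
  twist: [0,0,0,0,0,0,0]
  force: 30

```text
time: 6.67
position: [0.5801, -0.0758, 0.2332]
tool_rot: [0.635, 0.773, -0.0, -0.001]
ft_force: [2.1, -1.7, -8.9]
grip_width: 0.0115
```

```bash
python3 snap.py 6 wrist
```

```text
6.7167 [ 0.5801 -0.0758  0.2333] [ 6.350e-01  7.725e-01 -2.000e-04 -5.000e-04] [ 1.44 -2.56 -9.15] [-0.321  0.447  1.507 -0.     1.189 -0.515] 0.01213591277799848
```

Emit:
step_arm:
  slide:
    - [0,0,-1.5]
    - [0,0,-1.5]
    - [0,0,-1.5]
    - [0,0,-1.5]
    - [0,0,-1.5]
    - [0,0,0]
    - [0,0,0]
  twist: [0,0,0,0,0,0,0]

```text
time: 7.3
position: [0.5801, -0.0758, 0.2416]
tool_rot: [0.635, 0.773, -0.0, -0.0]
ft_force: [1.8, -1.8, -12.7]
grip_width: 0.012
```

```bash
python3 snap.py 7 wrist;python3 - <<'E'
from h import *
for n in (5,7):
    c=np.load(f"wrist{n}.npz"); d=c["depth"]; Z=R.from_quat(c["orientation"]).apply([0,0,1]); o=[]
    for y in range(286,300):
        for x in range(311,319):
            r=rayf(c,x,y); o.append(c["origin"]+r*d[y,x]/(r@Z))
    print(n,np.median(np.array(o),0))
E
```

```text
7.35 [ 0.58   -0.0758  0.2416] [ 6.350e-01  7.725e-01 -2.000e-04 -2.000e-04] [  1.21  -1.14 -11.5 ] [-0.321  0.438  1.498 -0.     1.207 -0.516] 0.011779841027638158
5 [ 0.57771675 -0.06276634  0.26287609]
7 [ 0.57768658 -0.06286281  0.27609252]
```

Emit:
step_arm:
  slide:
    - [0,0,0]
    - [0,0,0]
    - [0,0,0]
    - [0,0,0]
    - [0,0,0]
  twist: [2,3,3,2,0]

```text
time: 7.77
position: [0.5799, -0.0758, 0.2415]
tool_rot: [0.7, 0.714, -0.0, -0.0]
ft_force: [1.5, -1.7, -10.1]
grip_width: 0.0121
```

```bash
cat > st.py <<'E'
from rig import robot
import numpy as np
o=robot.get_obs(); q=o["tool_rot"]; a=np.degrees(2*np.arctan2(q[1],q[0]))-90
print(round(o["time"],2),(o["position"]*1000).round(1),"yaw_y %.2f twist %.2fdeg=%.3f"%(a,11.12-a,np.radians(11.12-a)),o["ft_force"].round(1),o["moment"].round(3),o["grip_width"])
E
python3 st.py
```

```text
7.77 [579.9 -75.8 241.5] yaw_y 1.13 twist 9.99deg=0.174 [  1.5  -1.7 -10.1] [-0.266 -0.32   0.032] 0.012103202263929889
```

Emit:
step_arm:
  slide:
    - [0,0,0]
    - [0,0,0]
    - [0,0,0]
    - [0,0,0]
    - [0,0,0]
    - [0,0,0]
    - [0,0,0]
    - [0,0,0]
    - [0,0,0]
    - [0,0,0]
    - [0,0,0]
  twist: [3,4,4,4,4,4,4,4,3,2,0]

```text
time: 8.68
position: [0.5795, -0.0756, 0.2413]
tool_rot: [0.886, 0.463, -0.001, -0.001]
ft_force: [-0.5, -0.7, -10.5]
grip_width: 0.0118
```

```bash
python3 st.py; python3 snap.py 8 wrist
```

```text
8.68 [579.5 -75.6 241.3] yaw_y -34.82 twist 45.94deg=0.802 [ -0.5  -0.7 -10.5] [-0.272 -0.074  0.013] 0.011796635096748791
8.7333 [ 0.5795 -0.0757  0.2414] [ 8.860e-01  4.637e-01 -7.000e-04 -5.000e-04] [ -0.42  -1.22 -10.62] [-0.321  0.438  1.498 -0.     1.207  0.286] 0.011814586896309726
```

View pics/wrist8.png

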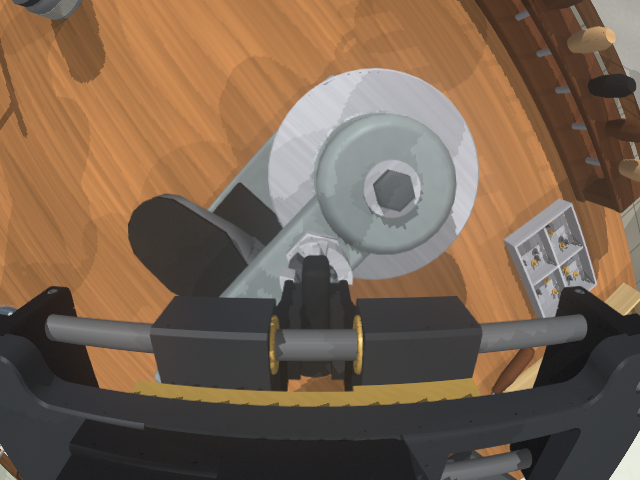

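Emit:
step_arm:
  slide:
    - [0,0,0.7]
    - [0,0,0.7]
    - [0,0,0.4]
    - [0,0,0]
    - [0,0,0]
  twist: [0,0,0,0,0]

```text
time: 9.15
position: [0.5796, -0.0756, 0.2401]
tool_rot: [0.886, 0.463, -0.001, -0.0]
ft_force: [-5.4, -1.0, -5.7]
grip_width: 0.0115
```

```bash
python3 st.py
```

```text
9.15 [579.6 -75.6 240.1] yaw_y -34.81 twist 45.93deg=0.802 [-5.4 -1.  -5.7] [-0.217  0.653 -0.019] 0.011493743912384141
```

Emit:
step_arm:
  slide:
    - [0,0,0.4]
    - [0,0,0]
    - [0,0,0]
  twist: [0,0,0]

```text
time: 9.4
position: [0.5796, -0.0757, 0.24]
tool_rot: [0.886, 0.463, -0.001, -0.0]
ft_force: [-5.0, -0.8, -3.5]
grip_width: 0.0116
```

```bash
python3 st.py
```

```text
9.4 [579.6 -75.7 240. ] yaw_y -34.82 twist 45.94deg=0.802 [-5.  -0.8 -3.5] [-0.156  0.829 -0.035] 0.011635704469816726
```

Key is resting on the land (about 11.8 mm lift, tool load down from 10.6 to 3.5 N). Now I'll turn in small steps, feeling for the notch.

Emit:
step_arm:
  slide:
    - [0,0,0]
    - [0,0,0]
    - [0,0,0]
  twist: [1,1,0]

```text
time: 9.65
position: [0.5796, -0.0757, 0.24]
tool_rot: [0.894, 0.447, -0.001, -0.0]
ft_force: [-4.9, -1.7, -3.5]
grip_width: 0.0118
```

Emit:
step_arm:
  slide:
    - [0,0,0]
    - [0,0,0]
    - [0,0,0]
  twist: [1,1,0]

```text
time: 9.9
position: [0.5796, -0.0756, 0.2399]
tool_rot: [0.902, 0.432, -0.001, -0.0]
ft_force: [-5.7, -1.2, -4.1]
grip_width: 0.0114
```

```bash
python3 st.py
```

```text
9.9 [579.6 -75.6 239.9] yaw_y -38.85 twist 49.97deg=0.872 [-5.7 -1.2 -4.1] [-0.157  0.798  0.033] 0.011358382772587453
```

Emit:
step_arm:
  slide:
    - [0,0,0]
    - [0,0,0]
    - [0,0,0]
  twist: [1,1,0]

```text
time: 10.15
position: [0.5796, -0.0756, 0.2396]
tool_rot: [0.909, 0.416, -0.001, -0.0]
ft_force: [-4.6, -0.9, -5.1]
grip_width: 0.0115
```

Emit:
step_arm:
  slide:
    - [0,0,0]
    - [0,0,0]
    - [0,0,0]
  twist: [1,1,0]

```text
time: 10.4
position: [0.5795, -0.0756, 0.2385]
tool_rot: [0.917, 0.4, -0.001, -0.001]
ft_force: [-3.8, -0.7, -9.3]
grip_width: 0.0117
```

```bash
python3 st.py
```

```text
10.4 [579.5 -75.6 238.5] yaw_y -42.88 twist 54.00deg=0.942 [-3.8 -0.7 -9.3] [-0.191  0.621 -0.022] 0.011741394372503725
```

Emit:
step_arm:
  slide:
    - [0,0,0.5]
    - [0,0,0.3]
    - [0,0,0]
  twist: [0,0,0]

```text
time: 10.65
position: [0.5795, -0.0756, 0.2379]
tool_rot: [0.916, 0.4, -0.001, -0.001]
ft_force: [-4.8, -0.9, -10.2]
grip_width: 0.0119
```

```bash
python3 st.py
```

```text
10.65 [579.5 -75.6 237.9] yaw_y -42.83 twist 53.95deg=0.942 [ -4.8  -0.9 -10.2] [-0.211  0.8    0.006] 0.01186229896214815
```

Emit:
step_arm:
  slide:
    - [0,0,0.5]
    - [0,0,0.5]
    - [0,0,0.3]
    - [0,0,0]
  twist: [0,0,0,0]

```text
time: 10.98
position: [0.5795, -0.0756, 0.2368]
tool_rot: [0.916, 0.4, -0.001, -0.001]
ft_force: [-4.8, -0.3, -8.6]
grip_width: 0.0116
```

```bash
python3 st.py
```

```text
10.98 [579.5 -75.6 236.8] yaw_y -42.83 twist 53.95deg=0.942 [-4.8 -0.3 -8.6] [-0.164  0.843 -0.086] 0.011558422706334464
```

Emit:
step_arm:
  slide:
    - [0,0,0.4]
    - [0,0,0.4]
    - [0,0,0.2]
    - [0,0,0]
  twist: [0,0,0,0]

```text
time: 11.32
position: [0.5796, -0.0756, 0.2362]
tool_rot: [0.916, 0.4, -0.001, -0.001]
ft_force: [-5.8, -0.6, -6.3]
grip_width: 0.0119
```

```bash
python3 st.py
```

```text
11.32 [579.6 -75.6 236.2] yaw_y -42.83 twist 53.95deg=0.942 [-5.8 -0.6 -6.3] [-0.13   0.988 -0.039] 0.011863632723947316
```

Lift is 8.0 mm and the notch floor is taking load. Release.

Emit:
step_arm:
  slide:
    - [0,0,0]
    - [0,0,0]
    - [0,0,0]
    - [0,0,0]
    - [0,0,0]
    - [0,0,0]
  twist: [0,0,0,0,0,0]
  jaw: 36

```text
time: 11.82
position: [0.5815, -0.076, 0.2372]
tool_rot: [0.916, 0.4, 0.001, 0.001]
ft_force: [0.2, 0.0, 0.5]
grip_width: 0.0349
```

Emit:
step_arm:
  slide:
    - [0,0,-10]
    - [0,0,-20]
    - [0,0,-30]
    - [0,0,-30]
    - [0,0,-30]
    - [0,0,0]
    - [0,0,0]
  twist: [0,0,0,0,0,0,0]

```text
time: 12.4
position: [0.5817, -0.0761, 0.3595]
tool_rot: [0.916, 0.4, 0.003, 0.002]
ft_force: [0.2, -0.3, 1.3]
grip_width: 0.036
```

```bash
python3 st.py; python3 snap.py 9 wrist top; python3 - <<'E'
from h import *
c=np.load("wrist9.npz"); im=c["color"]; d=c["depth"]; Z=R.from_quat(c["orientation"]).apply([0,0,1]); P=[]
for y in range(150,300):
    for x in range(250,400):
        if im[y,x].max()<75:
            r=rayf(c,x,y); P.append(c["origin"]+r*d[y,x]/(r@Z))
P=np.array(P); m=(P[:,2]>.25)&(P[:,2]<.285)&(np.hypot(P[:,0]-.58,P[:,1]+.0757)<.028); T=P[m]
print(len(T),np.percentile(T[:,2],[5,25,50,75,95]),np.median(T,0)); t=T[T[:,2]>np.median(T[:,2])-.002]; print(cv2.minAreaRect((t[:,:2]*1000).astype(np.float32)))
E
```

```text
12.4 [581.7 -76.1 359.5] yaw_y -42.83 twist 53.95deg=0.942 [ 0.2 -0.3  1.3] [-0.058 -0.027  0.056] 0.03596558426438084
12.5 [ 0.5798 -0.0756  0.3559] [ 9.165e-01  4.001e-01 -3.000e-04 -3.000e-04] [0.29 0.29 0.12] [-0.321  0.341  1.333  0.     1.469  0.427] 0.03602349012697239
926 [0.26714314 0.26948584 0.27016304 0.27078508 0.27158733] [ 0.58226877 -0.07430732  0.27016304]
((581.3414916992188, -75.7069091796875), (44.653778076171875, 11.473366737365723), 47.01532745361328)
```

View pics/wrist9.png

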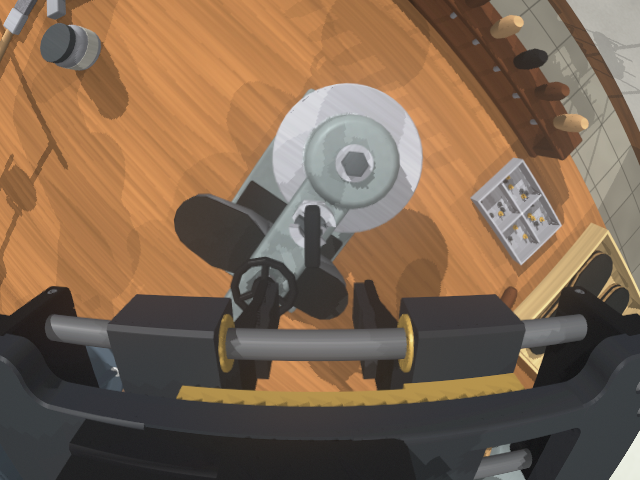

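Plunger is parked: the wing top rose from 0.2626 to 0.2702 m (about 7.6 mm) and it holds by itself. Next I'll go above the handle.

Emit:
step_arm:
  slide:
    - [-24.4,-18,0]
    - [-24.4,-18,0]
    - [-24.4,-18,0]
    - [-24.4,-18,0]
    - [-24.4,-18,0]
    - [0,0,0]
    - [0,0,0]
    - [0,0,0]
    - [0,0,0]
    - [0,0,0]
    - [0,0,0]
    - [0,0,0]
    - [0,0,0]
  twist: [0,0,0,0,0,6,6,6,6,6,6,0,0]
  jaw: 50

```text
time: 13.58
position: [0.4307, -0.1037, 0.3551]
tool_rot: [0.995, 0.099, -0.001, -0.001]
ft_force: [0.4, -0.1, 0.3]
grip_width: 0.0499
```

```bash
python3 st.py; python3 snap.py 10 wrist top; python3 - <<'E'
from h import *
c=np.load("wrist10.npz"); im=c["color"]; d=c["depth"]; Z=R.from_quat(c["orientation"]).apply([0,0,1]); P=[]
hsv=cv2.cvtColor(im,cv2.COLOR_BGR2HSV)
for y in range(100,340):
    for x in range(200,440):
        b,g,r_=map(int,im[y,x])
        if r_>g+15 and r_<170:
            r=rayf(c,x,y); P.append(c["origin"]+r*d[y,x]/(r@Z))
P=np.array(P); T=P[(P[:,2]>.247)&(P[:,2]<.256)]; print(len(T),T.mean(0) if len(T) else 0,T.min(0),T.max(0))
print(projf(c,[.431,-.104,.25]))
E
```

```text
13.58 [ 430.7 -103.7  355.1] yaw_y -78.68 twist 89.80deg=1.567 [ 0.4 -0.1  0.3] [0.036 0.016 0.002] 0.04993003373862035
13.6833 [ 0.431  -0.1039  0.3555] [ 9.952e-01  9.830e-02 -8.000e-04 -5.000e-04] [-0.06 -0.39  0.33] [-0.49   0.112  1.643 -0.     1.388  0.884] 0.05016644986456076
346 [ 0.43375226 -0.10653457  0.24934977] [ 0.42414794 -0.11571571  0.24700743] [ 0.4430455  -0.09794878  0.25197902]
(np.float64(314.96928425460436), np.float64(233.8353087556504))
```

View pics/wrist10.png

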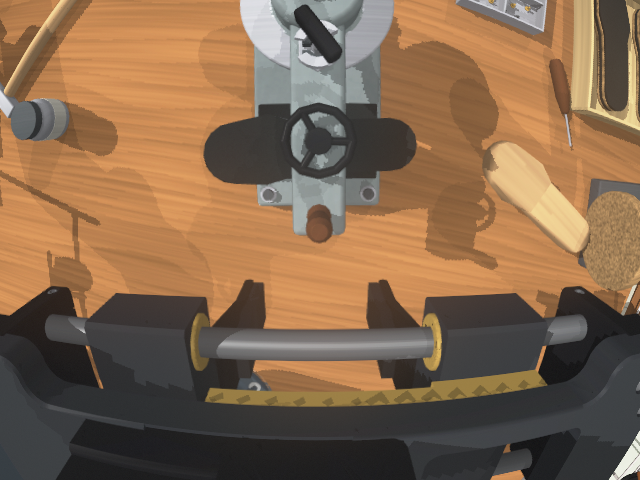

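Emit:
step_arm:
  slide:
    - [2,3,0]
    - [0,0,35]
    - [0,0,35]
    - [0,0,30]
    - [0,0,20]
    - [0,0,15]
    - [0,0,10]
    - [0,0,0]
    - [0,0,0]
  twist: [0,0,0,0,0,0,0,0,0]

```text
time: 14.43
position: [0.4339, -0.1067, 0.2109]
tool_rot: [0.995, 0.098, -0.0, -0.0]
ft_force: [-0.1, -1.1, 0.2]
grip_width: 0.0499
```

```bash
python3 st.py; python3 snap.py 11 wrist
```

```text
14.43 [ 433.9 -106.7  210.9] yaw_y -78.81 twist 89.93deg=1.570 [-0.1 -1.1  0.2] [ 0.018  0.043 -0.04 ] 0.049917351569309674
14.4833 [ 0.4344 -0.1069  0.2116] [9.952e-01 9.750e-02 3.000e-04 2.000e-04] [ 1.   -0.59 -0.11] [-0.492  0.285  1.857 -0.     0.998  0.883] 0.05008549109432613
```

View pics/wrist11.png

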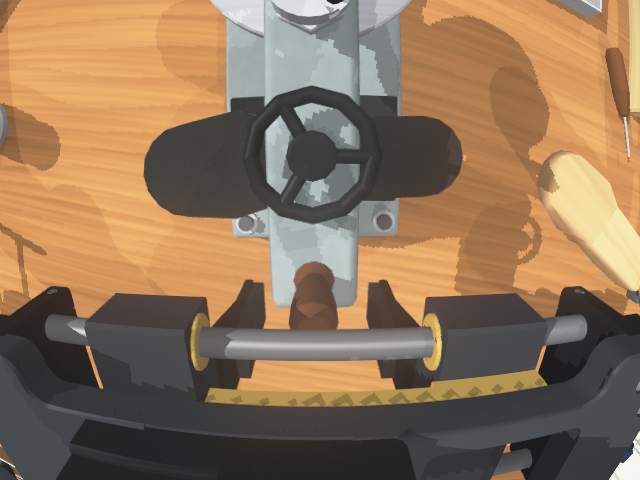

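Emit:
step_arm:
  slide:
    - [0,0,0]
    - [0,-2,0]
    - [0.2,-4,0]
    - [0.2,-4,0]
    - [0.3,-5.5,0]
    - [0.4,-7,0]
    - [0.5,-7,0]
    - [0.5,-7,0]
    - [0.5,-7,0]
    - [0.6,-7,0]
    - [0.6,-7,0]
  twist: [0,0.4,0.8,0.8,1,1.3,1.3,1.3,1.3,1.3,1.3]
  jaw: 34

```text
time: 15.4
position: [0.4308, -0.0487, 0.2115]
tool_rot: [1.0, 0.003, -0.0, 0.0]
ft_force: [-0.7, -1.9, -0.3]
grip_width: 0.0343
```

```bash
cat > arc.py <<'E'
from rig import robot
import numpy as np
from scipy.spatial.transform import Rotation as R
o=robot.get_obs(); A=np.array([.642,-.0625]); v=o["position"][:2]-A
r=np.hypot(*v); th=np.degrees((np.arctan2(-v[1],-v[0])))  # angle of -v: 11 at start, falls clockwise
th=11.1-th; q=o["tool_rot"]; yaw=np.degrees(2*np.arctan2(q[1],q[0]))-90; rot=-78.9-yaw
F=R.from_quat(q).inv().apply(o["ft_force"])
print("t %.2f r %.1f theta %.1f rot %.1f lag %.1f Ftool"%(o["time"],r*1000,th,rot,th-rot),F.round(1),(o["position"]*1000).round(1),o["q"].round(2),o["grip_width"])
E
python3 arc.py
```

```text
t 15.40 r 211.6 theta 14.8 rot 10.8 lag 4.0 Ftool [-0.7  1.9  0.3] [430.8 -48.7 211.5] [-0.37  0.27  1.89 -0.    0.99  1.2 ] 0.03428370898293236
```

Emit:
step_arm:
  slide:
    - [0.6,-7.3,0]
    - [0.7,-7.3,0]
    - [0.7,-7.3,0]
    - [0.8,-7.3,0]
    - [0.9,-7.3,0]
    - [1,-7.3,0]
    - [1.1,-7.3,0]
    - [1.1,-7.3,0]
    - [1.2,-7.3,0]
    - [1.3,-7.2,0]
    - [1.4,-7.2,0]
    - [1.5,-7.2,0]
  twist: [1.4,1.4,1.4,1.4,1.4,1.4,1.4,1.4,1.4,1.4,1.4,1.4]

```text
time: 16.4
position: [0.4535, 0.0359, 0.2113]
tool_rot: [0.99, -0.144, -0.001, 0.0]
ft_force: [-2.0, -1.5, 0.5]
grip_width: 0.0344
```

```bash
python3 arc.py; python3 snap.py 12 wrist
```

```text
t 16.40 r 212.6 theta 38.7 rot 27.6 lag 11.1 Ftool [-1.5  2.  -0.5] [453.5  35.9 211.3] [-0.17  0.3   1.84 -0.    1.01  1.69] 0.03443977839497768
16.45 [0.4546 0.0368 0.2114] [ 9.896e-01 -1.438e-01 -0.000e+00 -3.000e-04] [0.26 0.57 1.01] [-1.660e-01  2.980e-01  1.838e+00  1.000e-03  1.006e+00  1.693e+00] 0.03389074767142818
```

View pics/wrist12.png

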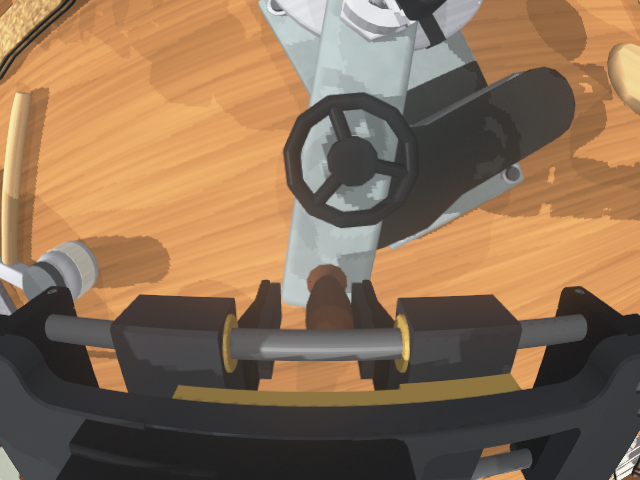

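Emit:
step_arm:
  slide:
    - [1.5,-7.2,0]
    - [1.6,-7.2,0]
    - [1.7,-7.2,0]
    - [1.8,-7.2,0]
    - [1.9,-7.1,0]
    - [2,-7.1,0]
    - [2,-7.1,0]
    - [2.1,-7.1,0]
    - [2.2,-7.1,0]
    - [2.3,-7,0]
    - [2.4,-7,0]
    - [2.4,-7,0]
  twist: [1.4,1.4,1.4,1.4,1.4,1.4,1.4,1.4,1.4,1.4,1.4,1.4]

```text
time: 17.45
position: [0.5098, 0.1032, 0.2111]
tool_rot: [0.958, -0.286, -0.001, 0.0]
ft_force: [-1.7, -0.8, 0.1]
grip_width: 0.034
```

```bash
python3 arc.py
```

```text
t 17.45 r 212.0 theta 62.5 rot 44.4 lag 18.1 Ftool [-1.   1.6 -0.1] [509.8 103.2 211.1] [-0.02  0.39  1.69 -0.    1.07  2.14] 0.03400254311738989
```

Emit:
step_arm:
  slide:
    - [1.8,-5.2,0]
    - [1.6,-4.5,0]
    - [1.3,-3.5,0]
    - [1.3,-3.5,0]
    - [1.3,-3.5,0]
    - [1.3,-3.4,0]
    - [1.4,-3.4,0]
    - [1.4,-3.4,0]
    - [1.4,-3.4,0]
    - [1.4,-3.4,0]
    - [1.5,-3.4,0]
    - [1.5,-3.4,0]
    - [1.5,-3.4,0]
  twist: [0.8,0.8,0.6,0.6,0.6,0.6,0.6,0.6,0.6,0.6,0.6,0.6,0.6]

```text
time: 18.53
position: [0.5546, 0.1296, 0.2113]
tool_rot: [0.935, -0.354, 0.0, -0.0]
ft_force: [-1.0, 0.3, -0.3]
grip_width: 0.0342
```

```bash
python3 arc.py
```

```text
t 18.53 r 211.1 theta 76.6 rot 52.6 lag 24.0 Ftool [-0.9  0.4  0.3] [554.6 129.6 211.3] [0.03 0.45 1.57 0.   1.12 2.33] 0.03424275198829894
```

Emit:
step_arm:
  slide:
    - [0.9,-1.8,0]
    - [0.9,-1.8,0]
    - [0.9,-1.8,0]
    - [0.9,-1.8,0]
    - [0,0,0]
  twist: [0,0,0,0,0]

```text
time: 18.95
position: [0.5624, 0.1325, 0.2113]
tool_rot: [0.935, -0.354, 0.0, -0.0]
ft_force: [-1.0, 0.4, -0.2]
grip_width: 0.0341
```

```bash
python3 arc.py
```

```text
t 18.95 r 210.7 theta 78.9 rot 52.5 lag 26.4 Ftool [-1.   0.4  0.2] [562.4 132.5 211.3] [0.04 0.46 1.55 0.   1.13 2.33] 0.03406253472716271
```

Emit:
step_arm:
  slide:
    - [0.9,-1.8,0]
    - [0.9,-1.8,0]
    - [0,0,0]
  twist: [0,0,0]

```text
time: 19.2
position: [0.5636, 0.1332, 0.2111]
tool_rot: [0.935, -0.354, -0.002, 0.002]
ft_force: [-5.0, -3.0, 3.4]
grip_width: 0.0338
```

```bash
python3 arc.py; python3 snap.py 13 wrist top; python3 - <<'E'
import cv2; a=cv2.imread("pics/top13.png"); cv2.imwrite("pics/t13z.png",cv2.resize(a[150:330,240:440],None,fx=3,fy=3))
E
```

```text
t 19.20 r 210.8 theta 79.3 rot 52.5 lag 26.8 Ftool [-1.8  5.5 -3.3] [563.6 133.2 211.1] [ 0.04  0.47  1.54 -0.    1.14  2.33] 0.03378641440830364
19.3 [0.5636 0.1332 0.2111] [ 0.9354 -0.3536 -0.0018  0.0016] [-3.98 -1.64  1.75] [ 4.000e-02  4.650e-01  1.544e+00 -2.000e-03  1.137e+00  2.334e+00] 0.03443674075910698
```

View pics/wrist13.png

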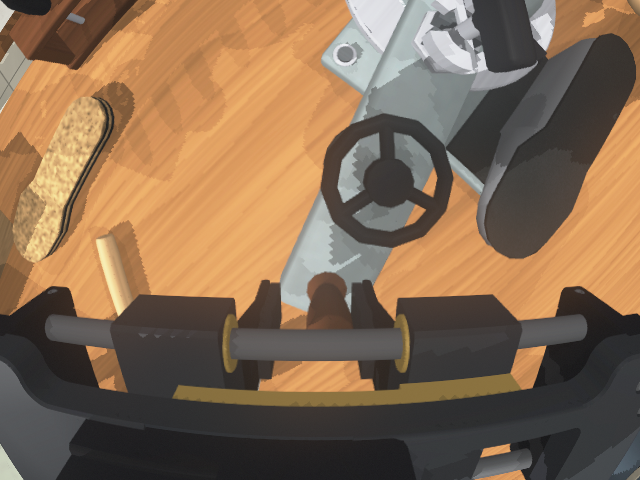

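View pics/t13z.png

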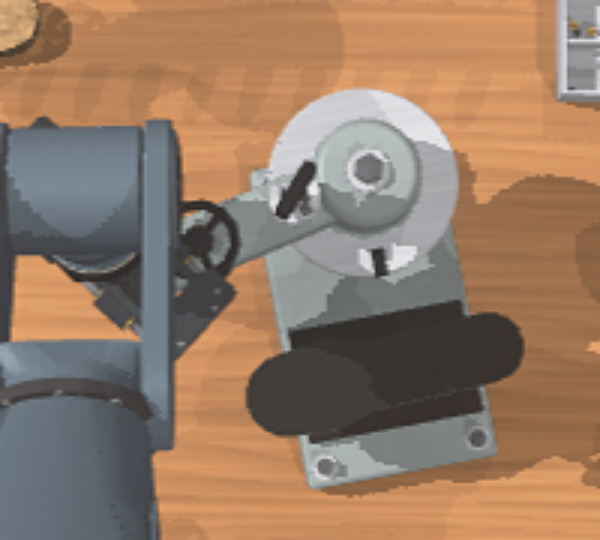

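The force jump (5.5 N, beam no longer advancing) is the stop. Now I'll back the finger off so the handle is centred in the gap, then lift away.

Emit:
step_arm:
  slide:
    - [0,0,0]
    - [0,0,0]
    - [0,0,0]
    - [-1,3,0]
    - [-1.2,4,0]
    - [0,0,0]
    - [0,0,0]
  twist: [0,0,0,0,0,0,0]
  jaw: 44

```text
time: 19.88
position: [0.559, 0.1301, 0.2113]
tool_rot: [0.935, -0.354, 0.0, -0.0]
ft_force: [-0.6, 0.3, 0.3]
grip_width: 0.0444
```

Emit:
step_arm:
  slide:
    - [0,0,-10]
    - [0,0,-25]
    - [0,0,-35]
    - [0,0,-35]
    - [0,0,-35]
    - [-30,0,0]
    - [-30,0,0]
    - [-30,0,0]
    - [-30,0,0]
    - [0,0,0]
    - [0,0,0]
    - [0,0,0]
  twist: [0,0,0,0,0,0,0,0,0,0,0,0]

```text
time: 20.88
position: [0.4699, 0.2095, 0.3521]
tool_rot: [0.935, -0.354, 0.001, -0.0]
ft_force: [0.2, 0.4, -0.1]
grip_width: 0.0439
```

```bash
python3 arc.py; python3 snap.py 14 wrist top; python3 - <<'E'
from h import *
c=np.load("wrist14.npz"); im=c["color"]; d=c["depth"]; Z=R.from_quat(c["orientation"]).apply([0,0,1])
t=np.load("top14.npz"); print("nut/handle exp px",proj(t,[.642,-.0625,.218]),proj(t,[.556,.134,.25]))
A=np.array([.642,-.0625]); 
def grab(cond,c=c):
    P=[]
    for y in range(60,300):
        for x in range(120,560):
            b,g,r_=map(int,im[y,x])
            if cond(b,g,r_):
                r=rayf(c,x,y); P.append(c["origin"]+r*d[y,x]/(r@Z))
    return np.array(P)
B=grab(lambda b,g,r:max(b,g,r)<75); k=B[(B[:,2]>.262)&(B[:,2]<.285)]
print("wing",len(k),np.median(k,0),np.percentile(k[:,2],[25,75]))
w=B[(B[:,2]>.205)&(B[:,2]<.225)&(np.hypot(*(B[:,:2]-A).T)<.19)&(np.hypot(*(B[:,:2]-A).T)>.1)]
(cx,cy),rad=cv2.minEnclosingCircle(w[:,:2].astype(np.float32)); print("wheel",cx,cy,rad, "beam deg",11.1-np.degrees(np.arctan2(A[1]-cy,A[0]-cx)))
H=grab(lambda b,g,r:r>g+15 and r<170); h=H[(H[:,2]>.246)&(H[:,2]<.256)]
if len(h): m=h.mean(0); print("handle",len(h),m,"beam deg",11.1-np.degrees(np.arctan2(A[1]-m[1],A[0]-m[0])))
a=t["color"]; cv2.imwrite("pics/t14z.png",cv2.resize(a[150:330,240:440],None,fx=3,fy=3))
E
```

```text
t 20.88 r 321.9 theta 68.8 rot 52.5 lag 16.3 Ftool [-0.2 -0.5  0.1] [469.9 209.5 352.1] [ 0.2   0.23  1.5  -0.    1.41  2.5 ] 0.04394285724719434
20.9833 [0.4703 0.209  0.3515] [ 9.352e-01 -3.542e-01  5.000e-04 -1.000e-04] [ 1.51 -0.56 -0.28] [ 0.201  0.23   1.503 -0.     1.407  2.496] 0.04421362009661012
nut/handle exp px (np.float64(362.0449193055874), np.float64(205.6694924385)) (np.float64(276.13777162669805), np.float64(238.5663997209167))
  return _methods._mean(a, axis=axis, dtype=dtype,
  ret = um.true_divide(
Traceback (most recent call last):
IndexError: index -1 is out of bounds for axis 0 with size 0
```

View pics/wrist14.png

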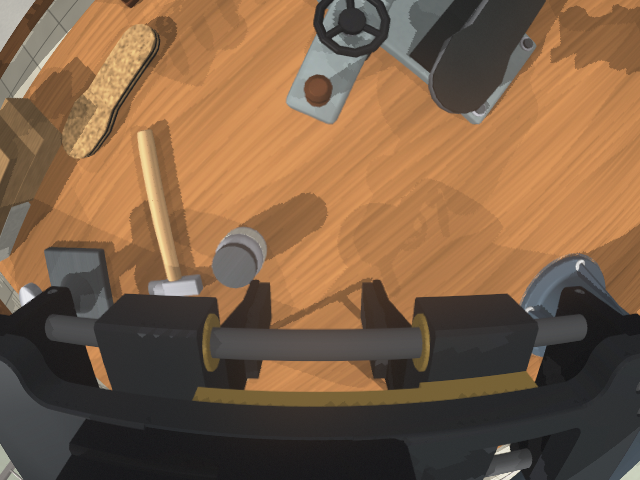

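View pics/top14.png

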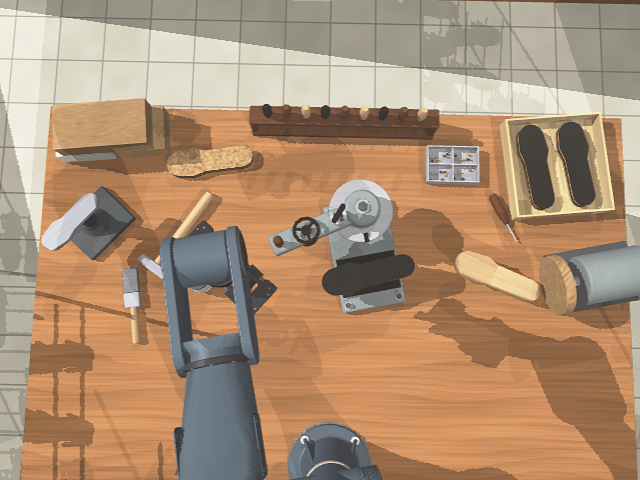

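```bash
python3 - <<'E'
from h import *
t=np.load("top14.npz"); t0=np.load("top0.npz"); im=t["color"]; d=t["depth"]
hsv=cv2.cvtColor(im,cv2.COLOR_BGR2HSV)
m=((im.max(2)<110)&(im[...,2].astype(int)>im[...,0]+25)).astype(np.uint8); m[:228]=0;m[252:]=0;m[:,:265]=0;m[:,290:]=0
ys,xs=np.nonzero(m); print("handle px",len(xs),xs.mean(),ys.mean())
A=onz(t,362.3,206,.218)
w=(im.max(2)<70).astype(np.uint8); w2=w.copy(); w2[:214]=0;w2[248:]=0;w2[:,:288]=0;w2[:,324:]=0
pts=np.argwhere(w2)[:,::-1].astype(np.float32); (cx,cy),r=cv2.minEnclosingCircle(pts); print("wheel",cx,cy,r)
for n,u,v,z in (("handle",xs.mean(),ys.mean(),.245),("wheel",cx,cy,.217)):
    p=onz(t,u,v,z)-A; print(n,np.hypot(*p[:2]),"beam rad",np.radians(11.1)-np.arctan2(-p[1],-p[0]))
def wing(T,box):
    x0,x1,y0,y1=box; mm=(T["color"].max(2)<70); o=[]
    for y in range(y0,y1):
        for x in range(x0,x1):
            if mm[y,x]: r=ray(T,x,y); o.append(T["origin"]+r/(r@R.from_quat(T["orientation"]).apply([0,0,1]))*T["depth"][y,x])
    o=np.array(o); o=o[o[:,2]>.25]; return len(o),np.median(o[:,2])
print("wing z before",wing(t0,(355,385,222,240)),"now",wing(t,(328,350,200,225)))
# last: dark sole mask shift
for T in (t0,t):
    k=((T["color"].max(2)<70)).astype(np.uint8); k[:,:318]=0;k[:,420:]=0;k[:245]=0;k[:,365:390]=0;k[300:]=0
    q=np.argwhere(k); print("last px extents",np.percentile(q,[0.5,99.5],axis=0), q[q[:,1]<350].mean(0),q[q[:,1]>395].mean(0))
E
python3 snap.py 15 scene; python3 -c "
import cv2;a=cv2.imread('pics/scene15.png');cv2.imwrite('pics/s15z.png',cv2.resize(a[170:320,225:385],None,fx=4,fy=4,interpolation=2))"
```

```text
handle px 50 279.12 242.5
wheel 306.0 231.0 14.31792163848877
handle 0.21213968878761683 beam rad 1.3082745280119572
wheel 0.14444028100914616 beam rad 1.3225788272558239
wing z before (111, np.float64(0.2625609366890036)) now (97, np.float64(0.2703367245322059))
last px extents [[252.545 324.   ]
 [295.    412.   ]] [278.85180412 338.15335052] [267.48214286 402.875     ]
last px extents [[252.765 324.   ]
 [295.235 412.   ]] [278.72051282 338.1525641 ] [267.41388175 402.86375321]
21.0333 [0.4703 0.2089 0.3514] [ 9.351e-01 -3.544e-01  3.000e-04 -1.000e-04] [-1.15 -0.4   0.47] [ 0.201  0.231  1.504 -0.     1.407  2.496] 0.04424059462744691
```

View pics/s15z.png

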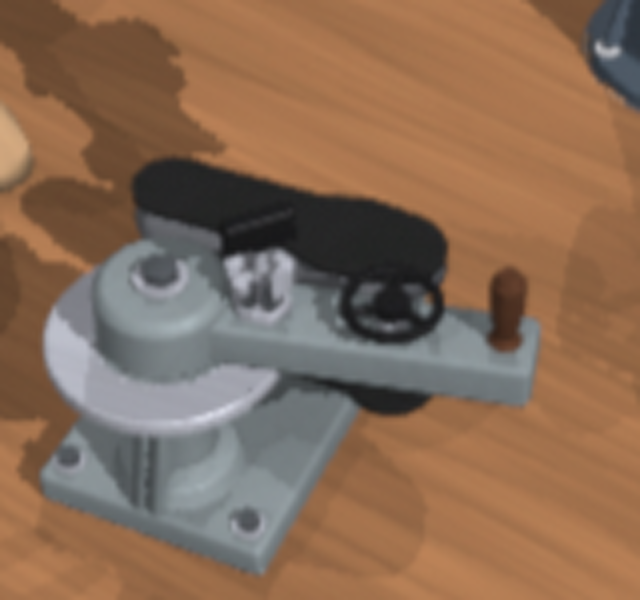

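```bash
python3 - <<'E'
from h import *
t0=np.load("top0.npz"); t=np.load("top14.npz")
def nut(T):
    k=T["color"]; g=cv2.cvtColor(k,cv2.COLOR_BGR2GRAY)[195:218,350:375]; w=(g<115); p=np.argwhere(w); 
    n,l,s,c=cv2.connectedComponentsWithStats(w.astype(np.uint8)); i=np.argmin([np.hypot(*(c[j]-[12,11])) if s[j,4]>15 else 99 for j in range(n)]); return c[i]+[350,195]
def wheel(T,b):
    x0,x1,y0,y1=b; w=(T["color"].max(2)<70).astype(np.uint8)[y0:y1,x0:x1]; n,l,s,c=cv2.connectedComponentsWithStats(w); i=1+np.argmax(s[1:,4]); p=np.argwhere(l==i)[:,::-1].astype(np.float32); return p
def hub(T,u,v):
    im=cv2.cvtColor(T["color"],cv2.COLOR_BGR2GRAY); w=(im<70).astype(np.uint8); w=cv2.erode(w,np.ones((3,3))); r=w[int(v)-6:int(v)+7,int(u)-6:int(u)+7]; p=np.argwhere(r); return p.mean(0)[::-1]+[int(u)-6,int(v)-6],len(p)
def hand(T,u,v):
    im=T["color"].astype(int); m=(im.max(2)<110)&(im[...,2]>im[...,0]+25); r=m[v-10:v+11,u-10:u+11]; p=np.argwhere(r); return p.mean(0)[::-1]+[u-10,v-10],len(p)
for T,w,h in ((t0,(375,266),(381,296)),(t,(306,231),(278,241))):
    n=nut(T); A=onz(T,*n,.218); hw,_=hub(T,*w); hh,k=hand(T,*h); print(n,hw,hh,k)
    for q,z in ((hw,.215),(hh,.245)):
        p=onz(T,*q,z)-A; print(np.hypot(*p[:2]).round(4),np.arctan2(-p[1],-p[0]).round(4))
E
```

```text
[361.64285714 205.88367347] [374.81632653 266.24489796] [380.48648649 296.75675676] 37
0.1446 0.2258
0.2161 0.1986
[361.89943074 206.01518027] [305.52272727 229.93181818] [279.12 242.5 ] 50
0.1435 -1.1476
0.2113 -1.1128
```

```bash
python3 -c "
from rig import robot
print(robot.hand_in())"
```

```text
the job is handed in; nothing more can be done
None
```

The press is open, with the plunger parked in its rest notch and the beam at its stop. I handed the job in at about 21 s and got no verdict back.

- **Plunger:** I lifted the knob about 13 mm and turned it clockwise to 0.80 rad. I lowered it onto the land, then turned on until it dropped at about 0.94 rad. It settled at 8.0 mm and I let go. After the swing, the top camera's depth put the wing 7.8 mm above its starting height, so it was still parked.
- **Beam:** I pushed the handle round with the open jaws at about 0.4 rad/s, slowing towards the end until I felt the stop. The tool force rose to about 5.5 N with no further motion. The gripper then backed off, lifted clear and touched nothing.
- **Shoe last:** it showed no visible shift in the top view, less than 0.3 px. I judged the other things on the bench by eye in the last pictures and they looked unmoved.

Two checks disagreed:
- **Fingertip length:** the fingertips ended about 13 mm behind the reported tool point, where the stated overhang puts them 17 mm ahead. My first close therefore went above the wing and gripped nothing. I corrected from the wrist camera's depth.
- **Final beam angle:** the estimates scattered from 1.31 rad (handle) to 1.37 rad (handwheel), with 1.35 rad from the tool position. All are above the required 1.27 rad.

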